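# Cure a fresh lure under the UV torch while the turntable coasts

## Robot

A 7-joint arm with a two-finger parallel gripper is mounted at the origin on the work surface. World frame = base frame: x ahead of the robot, y to its left, z up, the work surface at z = 0. Lengths are in m, angles in rad, forces in N, time in s.
With the tool pointing down it reaches from about 0.425 to 1.025 m from the base axis. Payload 9.4 kg.
Tool frame: the origin (TCP) lies midway between the tips of the shut fingers; the grasp point (between the pads) lies 19 mm behind it; z points along the fingers, y is the line along which they close (so a half turn about z gives the same grasp; the last joint's range is limited). The gripper opens to 85 mm and grips with 20 to 120 N. Pads are 22 mm wide; open, the fingers measure 114 mm over their backs; the gripper's body (76 mm by 85 mm) begins 54 mm behind the grasp point. The pads swing forward as they close: fully open they stand 13 mm farther back than shut.
Start: joints at [-1.376, 0.599, -0.003, 1.599, 0.002, 0.943, -0.08], TCP at [0.195, 0.698, 0.231] pointing down, gripper open.
Joint ranges: [-2.57, 2.57], [-0.35, 1.97], [-1.29, 1.29], [0.11, 2.56], [-1.05, 4.19], [0.11, 1.86], [-2.63, 2.63]. Speed limits (rad/s): [2.22, 2.22, 3.01, 3.01, 3.14, 3.14, 3.14].

## Interface

Orientations are given as a unit quaternion [x, y, z, w].
In Python, from workcell import observe, read_camera, camera_info, finish_job gives the robot as it stands.
- The arm moves only by the tool move_arm, never from a script. Its argument "series" is a list of rows, each a list of 3 entries, a list of its own where there are three numbers: the shift along the tool's x, y, z each as a share of 400 mm, from -1 to 1, then the turn, a rotation vector about the tool's x, y, z each as a share of 0.5 rad, from -1 to 1, then the closure, from 0 (fully open) to 1 (shut). A call has 1 to 12 rows; each row is the pose to reach, as a shift and turn from the pose commanded when the call began, along the tool's axes at that moment; what a row does not reach only later rows make up. A row lasts 1/12 s, in which the tool goes at most 41.7 mm and 7.16 degrees, less where a joint would pass 70% of its speed; a pose out of reach is approached as far as the arm can. A call with a number of a shift or a turn outside -1 to 1 is refused whole. A call with a gripper value outside its range is refused whole. The fingers move at their own pace and stop on an object; "newtons" is the grip in N (left out, the last holds). Time passes only in rows, so rows that repeat a pose let the fingers close. It gives the time, the measured TCP pose, the force, the opening and the grip force at its end, in the units of the state.
- observe(): the state, without advancing time (a new reading comes with each control period).
- read_camera(name): name is "scene" or "top" or "wrist"; returns the picture (480x640x3 uint8, red, green, blue); there is no depth.
- camera_info(name): a dict with "fovy" (degrees; the focal length in pixels is half the picture's height over the tangent of half this angle, whatever the lens; pixels are square), "cx", "cy" (the principal point, pixels), "R" (3x3) and "t" (3): a world point X has camera coordinates R X + t. Camera axes: x right, y down, z forward; pixel columns grow to the right and rows downward; lengths in m; the calibration is good to about 2 mm. A picture is of the moment at which its call begins: read the wrist's pose just before it. camera_info takes no time and is no camera call; for the wrist camera it gives the pose at the moment of the call.
- finish_job(): hands the job in; it is judged then, once.
The state is a dict: "time": time; "qpos": joint angles; "joint_velocities": joint speeds; "joint_efforts": joint torques, N m; "ee_pos": TCP position; "tcp_rot": TCP orientation; "contact_force": force on the tool from outside, world axes, zero at the start; "wrist_torque": the same for the moment, N m; "grip_width": opening from 0.0 (shut) to 1.0 (fully open); "grip_force": force on a finger pad.
Only numpy, scipy, OpenCV 4.12 (cv2) and the standard library are available. Lean on these libraries where they do the work, as an engineer would, in place of code of your own. Each camera call takes 0.05 s, during which the arm holds its last target. There are 200 camera calls.

## Task

Cure the lacquer on the fat lure: give the spray turntable a push (it has a finger knob) so that it coasts by itself at about 15 turns a minute (never above 25), then carry the lit UV torch round with the fat lure, pointing down with its lens squarely over the middle and about 35 mm above the lure's back and without touching the turntable, for six seconds without a break; the plate must still be turning at ten or more turns a minute, or the lacquer sags. Then put the torch back in its stand head down, as it was, and let go; the turntable may run on. Never touch the wet lures, and leave everything else on the bench where it is.

Things in the scene. Friction and masses are not known exactly. Their poses are not given: they have to be found in the camera images.
- turntable: Spray turntable, standing fixed on the table: round cast foot 170 mm across; origin at the centre of its underside on the table, z up along the vertical bearing axis, so the plate's axis passes through it. The top of its plate is 60 mm above the table.
- spindle (a joint): Turning angle of the plate about the vertical axis, rad, counter-clockwise from above positive, no stops, counts on past a full turn. At rest at any angle at the start. Ball bearing: after a push it coasts, losing 1 to 2 per cent of its speed a second. Inertia of plate and lures nominally 0.022 kg m2 (varies by a quarter), drag 0.00025 N m s/rad plus 0.0001 N m.
- plate: The turntable's round dark steel plate, 260 mm across, 12 mm thick, 2.6 kg nominal; origin on the axis at its underside, 48 mm above the table, z up. It turns with the spindle and carries the knob and three lures, each level on two thin wire posts, long axis along the direction of travel, on a circle of 80 mm radius, 120 degrees apart.
- knob (a point): Middle (88 mm above the table) of the plate's finger knob, for setting it turning: upright aluminium grip 18 mm across, from 73 to 102 mm above the table, on a thin steel stem, 112 mm from the axis, 60 degrees counter-clockwise from the fat lure, half way to slim lure 1. Nothing else stands beyond 95 mm radius.
- lure_fat: The fat lure, the one to cure: short round-bellied white lure, 70 mm long, 34 mm across, with a clear diving lip at the front. Origin on the plate's upper face, 60 mm above the table, under its middle, 80 mm from the axis; x along its length (counter-clockwise travel), z up. Fixed to the plate. Wet: not to be touched.
- lure_top (a point): Top of the fat lure's back at its middle, 112 mm above the table, 80 mm from the turntable's axis; it goes round with the plate.
- lure_slim1: Slim white lure, 90 mm long, 17 mm across, 120 degrees counter-clockwise from the fat one; top of its back 104 mm above the table. Origin on the plate's upper face under its middle, x along its length, z up. Freshly lacquered: not to be touched.
- lure_slim2: Second slim white lure, just like the first, 120 degrees clockwise from the fat one; not to be touched.
- torch: UV pen torch, already lit, loose in its stand, head down: 128 mm long, 0.13 kg nominal. Origin at the centre of its lens, its lower face; z from the lens up to the tail. Head 30 mm across for 34 mm, tapering to a dark barrel 24 mm across from 42 to 120 mm above the lens, rubber tail button 17 mm across. Gripped from above by the barrel 100 mm above the lens it points straight down.
- stand: Torch stand, fixed on the table: steel foot 90 mm across and 8 mm thick with an upright black tube, rim 56 mm above the table, bore 42 mm wide, flaring to 58 mm at the rim. Origin at the centre of its underside, z up.
- stand_floor (a point): Centre of the floor of the stand's tube, 8 mm above the table; the torch's lens rests here.
- bottle_a: Clear squeeze bottle with a white conical spout, 60 mm across, 173 mm tall, 0.15 kg; origin under its centre. Leave alone.
- bottle_b: A second squeeze bottle like the first. Leave alone.
- glue: Small glue bottle with a blue label, 38 mm across, 121 mm tall, 0.06 kg; origin under its centre. Leave alone.
- blank1: Bare white lure blank lying on the table, 70 mm long, 34 mm across; origin on the table under its middle, x along it. Leave alone.
- blank2: A second bare lure blank like the first. Leave alone.
- screwdriver: Screwdriver with a red handle, 170 mm long, lying on the table beyond the turntable; origin under its middle. Leave alone.
- caliper: Steel caliper, 210 mm long, lying on the table beyond the turntable; origin under its middle. Leave alone.
Not all that is in view belongs to the job. Leave any yellow look-alike of the stand alone.

How it is judged:
On the way, in this order (a step that is already met when the one before it is completed fails the run):
1. the turntable coasts by itself, untouched, at ten turns a minute or more ((velocity of joint spindle above 1.05 rad/s or velocity of joint spindle below -1.05 rad/s) and contact force between plate and anything else below 0.3 N), for 0.3 s.
2. for six seconds unbroken the lens, pointing down, stays within 15 mm sideways of the middle of the fat lure and 10 to 60 mm above it, while the untouched plate turns at ten turns a minute or more (all of step 1 and horizontal distance between torch and lure_top below 0.015 m and z of torch in the frame of lure_fat between 0.062 and 0.112 m and angle between torch's own z axis and vertical below 0.35 rad), for 6 s.
At the end, for the whole second after the job is handed in: The torch stands head down in its stand again (lens within 15 mm of the middle of the tube's floor sideways and within about 12 mm of it in height, upright within 0.2 rad), released and at rest. The turntable may still be turning (horizontal distance between torch and stand_floor below 0.015 m and height (world z) of torch below 0.022 m and angle between torch's own z axis and vertical below 0.2 rad and linear speed of torch below 0.03 m/s and contact force between torch and the fingers below 0.1 N); the robot touches nothing.
It fails at once if a wet lure is touched (contact force between any of lure_fat, lure_slim1, lure_slim2 and anything else above 0.3 N).
It fails at once if the turntable turns faster than 25 turns a minute (2.62 rad/s), which slings off the lacquer (velocity of joint spindle above 2.62 rad/s or velocity of joint spindle below -2.62 rad/s).
It fails at once if the torch is dropped or laid over (tilted more than 1 rad) (angle between torch's own z axis and vertical above 1 rad).
It fails at once if another thing on the bench is shifted by more than 25 mm (distance of any of bottle_a, bottle_b, glue, blank1, blank2, screwdriver, caliper from where it was at the start of the episode above 0.025 m).
It also fails if it takes over 64 s, if anything falls off the work surface, if the arm or the gripper's body presses on something with over 40 N, if the wrist force passes 120 N, or if a joint passes its speed limit or range.

## Working session

There is one attempt and no reset: what is moved stays moved. The work goes in short steps, Python scripts to look and compute and a tool call to move; the robot and the scene stay as the last step left them, time stands still between calls to the robot, and variables do not carry over. Pictures are saved under pics/ and viewed, at most 10 in all, crops included, and the job is handed in when it is done.

Besides the shell and the picture viewer there is one more tool, called after "Call:" in YAML: its name, and indented under it one key for each argument. move_arm: Moves the arm, as the interface text tells. Shift numbers are shares of 400 mm and turn numbers shares of 0.5 rad, none past 1 either way. Its arguments: {"type":"object","properties":{"series":{"type":"array","items":{"type":"array"}},"newtons":{"type":"number"}},"required":["series"]}

```bash
mkdir -p pics
python3 - <<'E'
from workcell import *
import cv2,json
for n in ("scene","top"):
    cv2.imwrite(f"pics/{n}0.png",read_camera(n)[:,:,::-1])
    c=camera_info(n);print(n,c)
s=observe();print(s)
E
```

```text
scene {'fovy': 49.83889715867215, 'cx': 323.87251211077285, 'cy': 237.1661022694707, 'R': array([[ 0.79452367,  0.6070594 , -0.01452655],
       [ 0.45239419, -0.60771551, -0.65270312],
       [-0.40505758,  0.51201635, -0.7574745 ]]), 't': array([-0.45858321, -0.18105404,  1.48637234])}
top {'fovy': 50.63090558051316, 'cx': 314.99881416579814, 'cy': 235.48728953785428, 'R': array([[-0.15308846, -0.98821162,  0.00131241],
       [-0.96604438,  0.14937445, -0.2108211 ],
       [ 0.20813982, -0.03354213, -0.97752378]]), 't': array([0.07697494, 0.5882963 , 1.04565486])}
{'time': 0.1, 'qpos': array([-1.3756908 ,  0.60004562, -0.00253983,  1.60004511,  0.00181602,
        0.94288865, -0.07978291]), 'joint_velocities': array([-5.29983021e-05,  5.98110328e-04, -1.80432800e-04, -1.57211832e-03,
       -4.50931492e-04, -5.86824624e-04, -1.55860808e-04]), 'joint_efforts': array([ 5.32511040e-03, -7.77988601e+01,  1.56981435e+00, -2.58625424e+01,
        1.26384624e-02,  5.49489851e-03,  7.95128017e-06]), 'ee_pos': array([0.19454826, 0.69797966, 0.23050471]), 'tcp_rot': array([ 1.35444112e-01,  9.90784746e-01, -6.92099206e-04, -2.18451473e-05]), 'contact_force': array([-0.68959121, -0.53670726, -1.07835181]), 'wrist_torque': array([ 0.0326277 , -0.01772322, -0.03177851]), 'grip_force': 0.0, 'grip_width': 1.0030653781451258}
```

View pics/scene0.png

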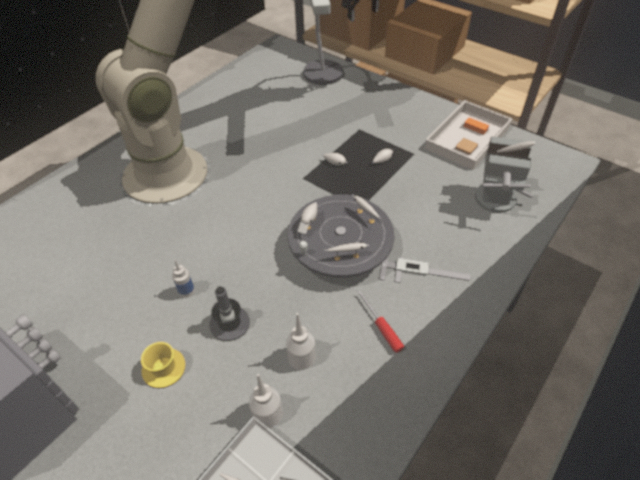

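View pics/top0.png

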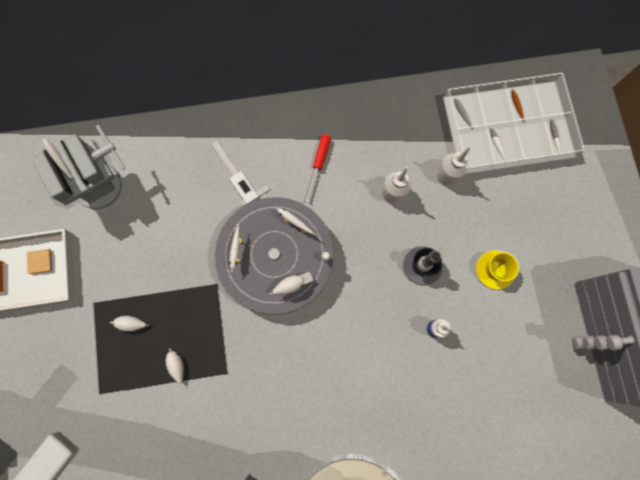

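The top view shows the turntable hub near (274,254), the knob near (326,256) and the fat lure near (289,285). There are two stand candidates: a black one with the torch at top (424,265), scene (228,318), and an empty yellow one at top (498,268), scene (162,362). The black one fits, because it is black and holds the torch. I'll confirm that in enlarged crops.

Run:
```python
import cv2,numpy as np
t=cv2.imread("pics/top0.png");s=cv2.imread("pics/scene0.png")
def crop(im,x,y,w,h,k): return cv2.resize(im[y:y+h,x:x+w],None,fx=k,fy=k,interpolation=cv2.INTER_CUBIC)
a=np.hstack([crop(t,205,185,160,120,2.5),crop(s,275,180,160,120,2.5)])
b=np.hstack([crop(t,390,235,80,60,5),crop(s,190,280,80,60,5)])
cv2.imwrite("pics/mos.png",np.vstack([a,b]))
```

```text
(no output)
```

View pics/mos.png

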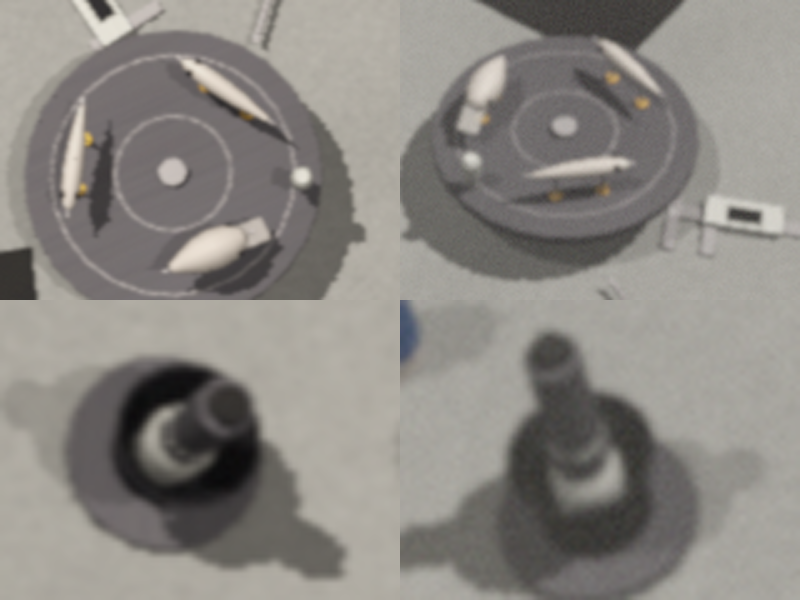

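The crops confirm the stand: it is black and the torch stands in it head down. In the mosaic, the hub is at top (173,172) and scene (165,126), and the knob at (302,178) and (71,160). The fat lure has its lip towards the knob. The torch tail is at (232,108) and (152,50).

```bash
cat > h.py <<'E'
from workcell import *
import numpy as np,cv2
from scipy.spatial.transform import Rotation as Rot
def P(c):
    f=240/np.tan(np.radians(c["fovy"]/2)); K=np.array([[f,0,c["cx"]],[0,f,c["cy"]],[0,0,1]])
    return K@np.c_[c["R"],c["t"]]
def tri(c1,p1,c2,p2):
    X=cv2.triangulatePoints(P(c1),P(c2),np.array(p1,float),np.array(p2,float)).ravel();return X[:3]/X[3]
def plane(c,p,z):
    M=P(c);A=np.c_[M[:,0],M[:,1],-np.array([*p,1.])]
    return np.linalg.solve(A,-(M[:,2]*z+M[:,3]))[:2]
E
python3 - <<'E'
from h import *
np.set_printoptions(precision=4,suppress=True)
T,S=camera_info("top"),camera_info("scene")
for n,a,b,z in [("hub",(274.2,253.8),(341,230.4),.064),("knob",(325.6,256),(303.2,243.8),.1),("fat",(288,284),(310,212.6),.105),("tail",(436.2,256.4),(220.2,290),.136),("rim",(427.2,261.6),(226.3,309.3),.056),("foot",(422.4,265.5),(229.8,323),.008)]:
    print(n,tri(T,a,S,b),plane(T,a,z),plane(S,b,z))
# plate rim ellipse check
for z in (.06,): 
    L=[plane(T,p,z) for p in ((215.2,254),(333,254),(274,197.2))];print(L)
E
```

```text
hub [0.5671 0.0806 0.0652] [0.5663 0.0796] [0.5674 0.0827]
knob [ 0.5393 -0.0273  0.0984] [ 0.5385 -0.0278] [ 0.5408 -0.0276]
fat [0.4924 0.0583 0.1001] [0.4918 0.058 ] [0.4955 0.0548]
tail [ 0.4989 -0.2466  0.132 ] [ 0.4974 -0.2466] [ 0.5025 -0.2472]
rim [ 0.4999 -0.2451  0.059 ] [ 0.4999 -0.2464] [ 0.4987 -0.2436]
foot [ 0.4997 -0.2461  0.004 ] [ 0.4988 -0.2457] [ 0.5024 -0.247 ]
[array([0.5862, 0.2065]), array([ 0.5471, -0.0464]), array([0.6938, 0.0628])]
```

```bash
cat >> h.py <<'E'
C=np.array([.567,.0805])
def rows(start,pts):
    R=Rot.from_quat(observe()["tcp_rot"]).as_matrix()
    for p in pts: print(np.round((np.array(p)-start)@R/.4,3).tolist())
E
python3 - <<'E'
from h import *
s=observe()["ee_pos"];m=np.array([.42,.40,.231]);n=np.array([.505,.06,.231]);e=np.array([.5088,-.0267,.14])
rows(s,[m]);rows(m,[n]);rows(n,[e])
E
```

```text
[-0.743, -0.566, -0.0]
[-0.433, -0.762, 0.001]
[-0.067, -0.206, 0.228]
```

Call:
move_arm:
  series:
    - [[-0.743,-0.566,0],[0,0,0],1]
    - [[-0.743,-0.566,0],[0,0,0],1]
    - [[-0.743,-0.566,0],[0,0,0],1]
    - [[-0.743,-0.566,0],[0,0,0],1]
    - [[-0.743,-0.566,0],[0,0,0],1]
    - [[-0.743,-0.566,0],[0,0,0],1]
    - [[-0.743,-0.566,0],[0,0,0],1]
    - [[-0.743,-0.566,0],[0,0,0],1]
    - [[-0.743,-0.566,0],[0,0,0],1]
    - [[-0.743,-0.566,0],[0,0,0],1]
    - [[-0.743,-0.566,0],[0,0,0],1]
  newtons: 40

```text
time: 1.02
ee_pos: [0.422, 0.3979, 0.2312]
tcp_rot: [0.138, 0.99, -0.0, 0.0]
contact_force: [0.1, 0.7, 0.2]
grip_width: -0.007
grip_force: 0.0
```

Call:
move_arm:
  series:
    - [[-0.433,-0.762,0],[0,0,0],1]
    - [[-0.433,-0.762,0],[0,0,0],1]
    - [[-0.433,-0.762,0],[0,0,0],1]
    - [[-0.433,-0.762,0],[0,0,0],1]
    - [[-0.433,-0.762,0],[0,0,0],1]
    - [[-0.433,-0.762,0],[0,0,0],1]
    - [[-0.433,-0.762,0],[0,0,0],1]
    - [[-0.433,-0.762,0],[0,0,0],1]
    - [[-0.433,-0.762,0],[0,0,0],1]
    - [[-0.433,-0.762,0],[0,0,0],1]
    - [[-0.433,-0.762,0],[0,0,0],1]

```text
time: 1.93
ee_pos: [0.5053, 0.061, 0.2312]
tcp_rot: [0.136, 0.991, 0.0, -0.0]
contact_force: [-0.2, 0.6, -0.2]
grip_width: -0.002
grip_force: 0.0
```

```bash
python3 -c "
from h import *
s=observe();print(s['time'],s['ee_pos'],s['tcp_rot'],s['grip_width'],s['joint_velocities'])"
```

```text
1.9333 [0.50528987 0.0609875  0.23115637] [ 1.35736439e-01  9.90744951e-01  2.22950763e-04 -1.08925055e-04] -0.0024806525738919165 [-0.03442435 -0.00035078 -0.02473167  0.00198227 -0.00349543 -0.00077954
 -0.009816  ]
```

Call:
move_arm:
  series:
    - [[-0.067,-0.206,0.1],[0,0,0],1]
    - [[-0.067,-0.206,0.1],[0,0,0],1]
    - [[-0.067,-0.206,0.1],[0,0,0],1]
    - [[-0.067,-0.206,0.228],[0,0,0],1]
    - [[-0.067,-0.206,0.228],[0,0,0],1]
    - [[-0.067,-0.206,0.368],[0,0,0],1]
    - [[-0.067,-0.206,0.368],[0,0,0],1]
    - [[-0.067,-0.206,0.368],[0,0,0],1]

```text
time: 2.6
ee_pos: [0.5072, -0.0235, 0.0814]
tcp_rot: [0.134, 0.991, 0.0, -0.003]
contact_force: [0.6, 0.4, 0.5]
grip_width: -0.004
grip_force: 0.0
```

Run:
```python
from h import *
import cv2
s=observe();print(s['time'],s['ee_pos'],s['contact_force'])
im=read_camera("top");cv2.imwrite("pics/t1.png",cv2.resize(im[175:325,190:390,::-1],None,fx=4,fy=4,interpolation=cv2.INTER_CUBIC))
# push plan: ramp alpha to w in 12 rows then constant
p0=s['ee_pos'];d=p0[:2]-C;a0=np.arctan2(d[1],d[0]);r0=np.hypot(*d);print(r0,np.degrees(a0))
w=0;a=a0;dt=1/12;pts=[]
for i in range(24):
    wn=min(1.7,.4+1.5*i*dt) ;a+=wn*dt;pts.append([*(C+.122*np.array([np.cos(a),np.sin(a)])),p0[2]]);w=wn
    print(i,round(w,2),round(np.degrees(a-a0),1))
rows(p0,pts[:12]);print();rows(pts[11],pts[12:])
```

```text
2.6 [ 0.5072086  -0.02350983  0.08135886] [0.61963852 0.36354124 0.53392433]
0.11997106356244419 -119.8929998942144
0 0.4 1.9
1 0.53 4.4
2 0.65 7.5
3 0.78 11.2
4 0.9 15.5
5 1.02 20.4
6 1.15 25.9
7 1.27 32.0
8 1.4 38.7
9 1.52 46.0
10 1.65 53.8
11 1.7 62.0
12 1.7 70.1
13 1.7 78.2
14 1.7 86.3
15 1.7 94.4
16 1.7 102.5
17 1.7 110.7
18 1.7 118.8
19 1.7 126.9
20 1.7 135.0
21 1.7 143.1
22 1.7 151.2
23 1.7 159.4
[-0.009, -0.007, -0.0]
[-0.022, -0.01, -0.0]
[-0.038, -0.012, -0.0]
[-0.058, -0.014, -0.0]
[-0.081, -0.015, -0.0]
[-0.107, -0.013, -0.0]
[-0.135, -0.009, -0.001]
[-0.167, -0.001, -0.001]
[-0.2, 0.012, -0.001]
[-0.234, 0.03, -0.001]
[-0.268, 0.054, -0.001]
[-0.3, 0.084, -0.001]

[-0.027, 0.034, -0.0]
[-0.049, 0.071, -0.0]
[-0.065, 0.111, -0.0]
[-0.076, 0.153, -0.0]
[-0.08, 0.196, -0.0]
[-0.079, 0.239, -0.0]
[-0.071, 0.281, -0.0]
[-0.057, 0.322, -0.0]
[-0.038, 0.361, -0.0]
[-0.014, 0.397, -0.0]
[0.016, 0.428, -0.0]
[0.049, 0.456, 0.0]
```

View pics/t1.png

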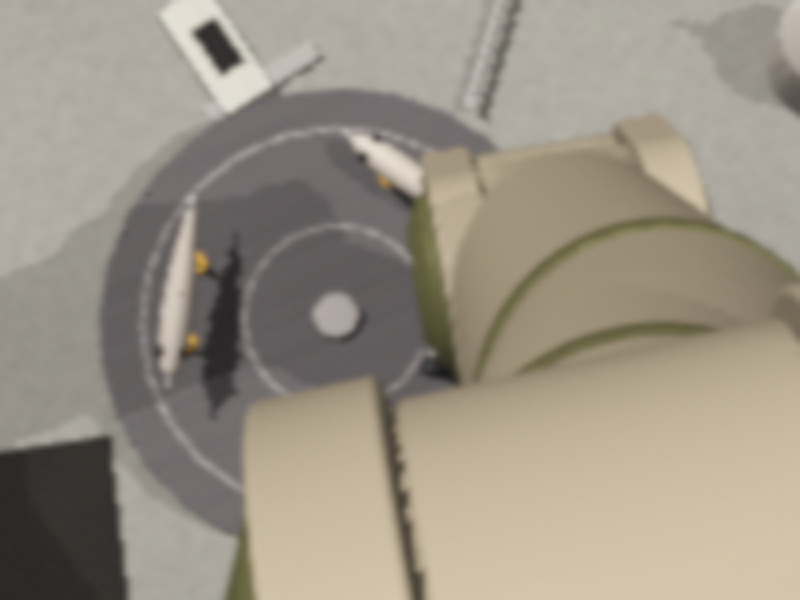

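Run:
```python
from h import *
s=observe();print(s['time'],s['ee_pos'],s['contact_force'])
p0=np.array([.5088,-.0267,.084]);d=p0[:2]-C;a=np.arctan2(d[1],d[0]);r=np.hypot(*d)
pts=[];W=[.35]*4+[.35+.123*i for i in range(1,12)]+[1.7]*3
for w in W:
    a+=w/12;pts.append([*(C+r*np.array([np.cos(a),np.sin(a)])),.084])
u=np.array([np.cos(a),np.sin(a)]);t=np.array([-u[1],u[0]]);e=np.array(pts[-1])
for k,o,z in((.010,.02,.0),(.016,.045,.02),(.016,.06,.05),(.016,.06,.09),(.016,.06,.12),(.016,.06,.14)): pts.append(e+np.array([*(t*k+u*o),z]))
rows(p0,pts[:12]);print(pts[11]);rows(pts[11],pts[12:]);print(pts[-1],np.degrees(a))
```

```text
2.65 [ 0.50794882 -0.02391628  0.08301204] [-0.40068851 -0.00512409  0.32178705]
[-0.009, -0.002, -0.0]
[-0.017, -0.004, -0.0]
[-0.026, -0.005, -0.0]
[-0.035, -0.006, -0.0]
[-0.047, -0.007, -0.0]
[-0.062, -0.008, -0.0]
[-0.08, -0.008, -0.0]
[-0.102, -0.006, -0.0]
[-0.126, -0.003, -0.001]
[-0.153, 0.004, -0.001]
[-0.182, 0.014, -0.001]
[-0.213, 0.028, -0.001]
[np.float64(0.593811960191627), np.float64(-0.038496633526678384), 0.084]
[-0.032, 0.019, -0.0]
[-0.063, 0.045, -0.0]
[-0.092, 0.076, -0.0]
[-0.117, 0.111, -0.001]
[-0.137, 0.15, -0.001]
[-0.151, 0.19, -0.001]
[-0.206, 0.202, -0.001]
[-0.27, 0.2, -0.051]
[-0.306, 0.19, -0.126]
[-0.305, 0.19, -0.226]
[-0.305, 0.19, -0.301]
[-0.305, 0.19, -0.351]
[0.73216607 0.00244341 0.224     ] -30.31979286644204
```

Call:
move_arm:
  series:
    - [[-0.009,-0.002,0],[0,0,0],1]
    - [[-0.017,-0.004,0],[0,0,0],1]
    - [[-0.026,-0.005,0],[0,0,0],1]
    - [[-0.035,-0.006,0],[0,0,0],1]
    - [[-0.047,-0.007,0],[0,0,0],1]
    - [[-0.062,-0.008,0],[0,0,0],1]
    - [[-0.08,-0.008,0],[0,0,0],1]
    - [[-0.102,-0.006,0],[0,0,0],1]
    - [[-0.126,-0.003,0],[0,0,0],1]
    - [[-0.153,0.004,0],[0,0,0],1]
    - [[-0.182,0.014,0],[0,0,0],1]
    - [[-0.213,0.028,0],[0,0,0],1]

```text
time: 3.65
ee_pos: [0.5951, -0.0388, 0.084]
tcp_rot: [0.136, 0.991, -0.0, 0.0]
contact_force: [-0.1, 0.1, 0.5]
grip_width: -0.004
grip_force: 0.0
```

Call:
move_arm:
  series:
    - [[-0.032,0.019,0],[0,0,0],1]
    - [[-0.063,0.045,0],[0,0,0],1]
    - [[-0.092,0.076,0],[0,0,0],1]
    - [[-0.117,0.111,0],[0,0,0],1]
    - [[-0.137,0.15,0],[0,0,0],1]
    - [[-0.151,0.19,0],[0,0,0],1]
    - [[-0.206,0.202,0],[0,0,0],1]
    - [[-0.27,0.2,-0.051],[0,0,0],1]
    - [[-0.306,0.19,-0.126],[0,0,0],1]
    - [[-0.305,0.19,-0.226],[0,0,0],1]
    - [[-0.305,0.19,-0.301],[0,0,0],1]
    - [[-0.305,0.19,-0.351],[0,0,0],1]

```text
time: 4.65
ee_pos: [0.7336, 0.0023, 0.2281]
tcp_rot: [0.136, 0.991, 0.0, 0.002]
contact_force: [0.9, -0.6, 0.3]
grip_width: 0.004
grip_force: 0.0
```

```bash
cat >> h.py <<'E'
def polar(im,c,z=.1):
    # polar map: rows=theta (0.5deg), cols=r .04...13
    th=np.radians(np.arange(0,360,.5));r=np.arange(.04,.13,.001)
    X=C[0]+r[None]*np.cos(th)[:,None];Y=C[1]+r[None]*np.sin(th)[:,None]
    q=np.stack([X,Y,np.full_like(X,z),np.ones_like(X)])
    u=np.einsum('ij,jkl->ikl',P(c),q);return cv2.remap(im,(u[0]/u[2]).astype('f4'),(u[1]/u[2]).astype('f4'),1)
def knob(im,c):
    p=polar(im,c,.1).min(2).astype(float)[:,64:82].mean(1)
    q=np.convolve(np.r_[p[-15:],p,p[:15]],np.ones(17)/17,'same')[15:-15]
    i=int(q.argmax());w=np.arange(i-12,i+13);v=np.clip(p[w%720]-np.median(p),0,None)
    return ((v*w).sum()/v.sum()/2+180)%360-180,q.max()-np.median(q)
E
python3 - <<'E'
from h import *
c=camera_info("top");print(knob(cv2.imread("pics/top0.png"),c),knob(cv2.imread("pics/scene0.png"),camera_info("scene")))
print(observe()['ee_pos'])
for i in range(3):
    for n in("scene","top"):
        t=observe()["time"];im=read_camera(n)[:,:,::-1].copy();print(n,t,knob(im,camera_info(n)));cv2.imwrite(f"pics/k{n}{i}.png",im)
E
```

```text
(np.float64(-103.39579046783825), np.float64(47.93954248366012)) (np.float64(-104.12918396958025), np.float64(54.59803921568627))
[0.73357107 0.00231312 0.22807887]
scene 4.65 (np.float64(172.49686034888146), np.float64(78.99019607843141))
top 4.7 (np.float64(179.50673330556714), np.float64(18.964052287581723))
scene 4.75 (np.float64(171.5023483947681), np.float64(75.28758169934639))
top 4.8 (np.float64(179.9983256053581), np.float64(19.85947712418303))
scene 4.85 (np.float64(172.49717353544918), np.float64(70.73692810457513))
top 4.9 (np.float64(178.0057626287396), np.float64(20.754901960784338))
```

Call:
move_arm:
  series:
    - [[0.393,-0.755,0],[0,0,0],0]
    - [[0.393,-0.755,0],[0,0,0],0]
    - [[0.393,-0.755,0],[0,0,0],0]
    - [[0.393,-0.755,0],[0,0,0],0]
    - [[0.393,-0.755,0],[0,0,0],0]
    - [[0.393,-0.755,0],[0,0,0],0]
    - [[0.393,-0.755,0],[0,0,0],0]
    - [[0.393,-0.755,0],[0,0,0],0]
    - [[0.393,-0.755,0],[0,0,0],0]
    - [[0.393,-0.755,0],[0,0,0],0]
    - [[0.393,-0.755,0],[0,0,0],0]

```text
time: 5.87
ee_pos: [0.4991, -0.2465, 0.2238]
tcp_rot: [0.136, 0.991, 0.0, -0.001]
contact_force: [0.7, 0.0, -0.4]
grip_width: 1.0
grip_force: 0.0
```

Run:
```python
from h import *
print(observe()['ee_pos'])
ims=[]
for n in("top","wrist"):
    t=observe()["time"];c=camera_info(n);im=read_camera(n)[:,:,::-1].copy();print(n,t,knob(im,c) if n=="top" else dict(c));ims.append(im)
cv2.imwrite("pics/w.png",cv2.resize(np.hstack(ims),(800,300)))
```

```text
[ 0.49909779 -0.24653446  0.22379756]
top 5.8667 (np.float64(158.81159855769226), np.float64(37.926470588235304))
wrist 5.9167 {'fovy': 58.31086077292177, 'cx': 322.1436832783382, 'cy': 235.7790308610539, 'R': array([[ 2.67785757e-01,  9.63478450e-01,  2.55592097e-04],
       [ 9.21220902e-01, -2.56118530e-01,  2.92840142e-01],
       [ 2.82210627e-01, -7.81829621e-02, -9.56161381e-01]]), 't': array([ 0.10239475, -0.55900764,  0.21218342])}
```

View pics/w.png

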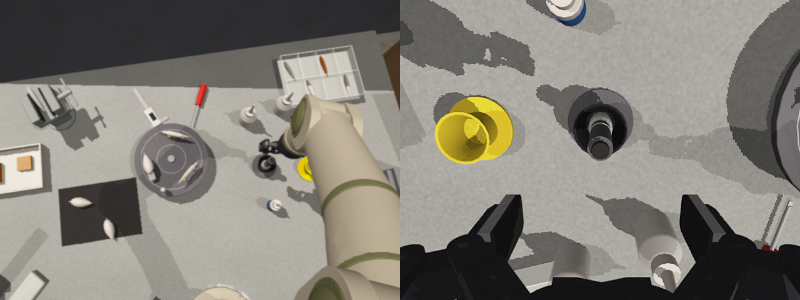

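Run:
```python
from h import *
ci={'fovy': 58.31086077292177, 'cx': 322.1436832783382, 'cy': 235.7790308610539, 'R': np.array([[ 2.67785757e-01,  9.63478450e-01,  2.55592097e-04],
       [ 9.21220902e-01, -2.56118530e-01,  2.92840142e-01],
       [ 2.82210627e-01, -7.81829621e-02, -9.56161381e-01]]), 't': np.array([ 0.10239475, -0.55900764,  0.21218342])}
p=(199*1.6,148*1.6)
print(plane(ci,p,.136),tri(ci,p,camera_info("top"),(436.2,256.4)))
for i in range(4):
    t=observe()["time"];print(t,knob(read_camera("top")[:,:,::-1].copy(),camera_info("top")))
print(observe()['ee_pos'])
```

```text
[ 0.49573213 -0.24627358] [ 0.49746387 -0.24717664  0.13240881]
5.9667 (np.float64(169.3646060509933), np.float64(40.52614379084966))
6.0167 (np.float64(174.7498134961004), np.float64(45.630718954248366))
6.0667 (np.float64(-179.95927133152588), np.float64(50.926470588235276))
6.1167 (np.float64(-174.7453593249927), np.float64(52.640522875817))
[ 0.50012825 -0.24546266  0.22419657]
```

Call:
move_arm:
  series:
    - [[0.003,-0.002,0.09],[0,0,0],0]
    - [[0.003,-0.002,0.18],[0,0,0],0]
    - [[0.003,-0.002,0.26],[0,0,0],0]
    - [[0.003,-0.002,0.337],[0,0,0],0]
    - [[0.003,-0.002,0.337],[0,0,0],0]
    - [[0.003,-0.002,0.337],[0,0,0],1]
    - [[0.003,-0.002,0.337],[0,0,0],1]
    - [[0.003,-0.002,0.337],[0,0,0],1]
    - [[0.003,-0.002,0.337],[0,0,0],1]
    - [[0.003,-0.002,0.337],[0,0,0],1]
    - [[0.003,-0.002,0.337],[0,0,0],1]
  newtons: 40

```text
time: 7.08
ee_pos: [0.4989, -0.2472, 0.0913]
tcp_rot: [0.135, 0.991, -0.0, 0.001]
contact_force: [-0.3, 1.0, 8.3]
grip_width: 0.267
grip_force: 38.7
```

Run:
```python
from h import *
s=observe();print(s['ee_pos'],s['grip_width'],s['grip_force'],s['contact_force'])
for n in ("top","scene","top"):
    t=observe()["time"];im=read_camera(n)[:,:,::-1].copy();print(n,t,knob(im,camera_info(n)))
```

```text
[ 0.49888159 -0.24718044  0.09125305] 0.2667546607163943 38.73342454433441 [-0.28838814  1.02294421  8.33719889]
top 7.0833 (np.float64(-73.86947331336978), np.float64(37.111111111111086))
scene 7.1333 (np.float64(-68.59971530249112), np.float64(43.71568627450981))
top 7.1833 (np.float64(-63.69100012756729), np.float64(50.74019607843138))
```

Call:
move_arm:
  series:
    - [[0,0,-0.05],[0,0,0],1]
    - [[0,0,-0.13],[0,0,0],1]
    - [[0,0,-0.22],[0,0,0],1]
    - [[0,0,-0.3],[0,0,0],1]
    - [[0,0,-0.352],[0,0,0],1]
    - [[0,0,-0.352],[0,0,0],1]
    - [[0,0,-0.352],[0,0,0],1]
    - [[0,0,-0.352],[0,0,0],1]

```text
time: 7.9
ee_pos: [0.4974, -0.2466, 0.2301]
tcp_rot: [0.135, 0.991, 0.0, -0.0]
contact_force: [0.8, -0.9, -2.3]
grip_width: 0.272
grip_force: 39.4
```

Run:
```python
from h import *
s=observe();print(s['ee_pos'],s['tcp_rot'],s['grip_width'],s['grip_force'],s['contact_force'])
ims=[]
for n in ("top","scene","wrist","top"):
    t=observe()["time"];im=read_camera(n)[:,:,::-1].copy();ims.append(im)
    if n!="wrist":print(n,t,knob(im,camera_info(n)))
def cr(im,x,y): return cv2.resize(im[y:y+150,x:x+200],(400,300),interpolation=cv2.INTER_CUBIC)
cv2.imwrite("pics/lift.png",np.vstack([np.hstack([cr(ims[0],190,175),cr(ims[0],330,160)]),np.hstack([cr(ims[1],150,200),cv2.resize(ims[2],(400,300))])]))
```

```text
[ 0.49741098 -0.24663856  0.23006773] [ 1.35433559e-01  9.90786388e-01  1.19535485e-04 -2.64227857e-04] 0.2724504867867407 39.377700090408325 [ 0.83195689 -0.92689992 -2.34449628]
top 7.9 (np.float64(8.605609232420818), np.float64(56.52941176470587))
scene 7.95 (np.float64(14.431058426743363), np.float64(57.30392156862743))
top 8.05 (np.float64(23.32263225505079), np.float64(61.83169934640523))
```

View pics/lift.png

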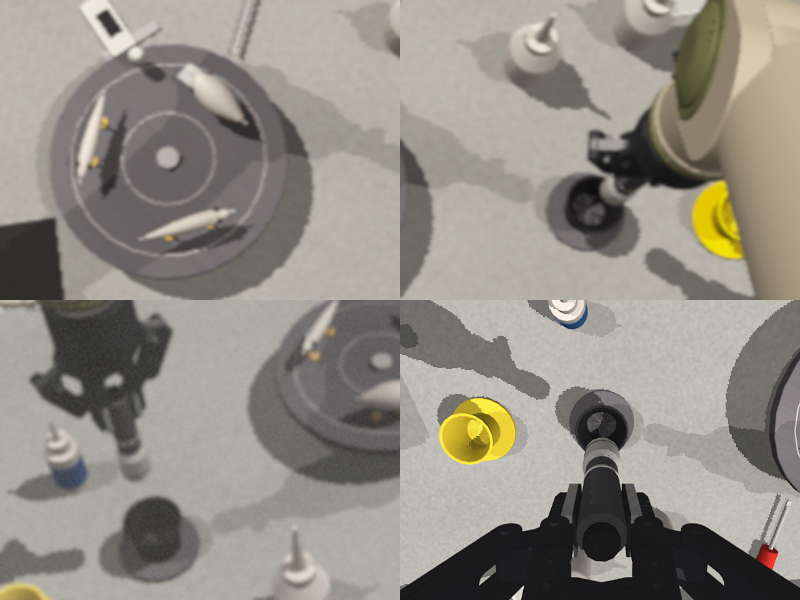

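```bash
cat > fit.py <<'E'
from h import *
from scipy.optimize import least_squares
D=np.array(eval(open('data.txt').read()))
def model(p,t):  # phase deg, at t; exp decay + const drag
    tau=t-8; return p[0]+np.degrees(p[1]*(1-np.exp(-p[2]*tau))/p[2])
def getfit():
    # knob angle with axis offset e (m) and prior on decay .0135
    f=lambda p:np.r_[model(p,D[:,0])+np.degrees((-np.sin(np.radians(D[:,1]))*p[3]+np.cos(np.radians(D[:,1]))*p[4])/.112)-D[:,1],(p[2]-.015)/.003,p[3]/.002,p[4]/.002]
    return least_squares(f,[378,1.8,.015,0,0])
E
python3 - <<'E'
from h import *
d=[[5.8667,158.81],[5.9667,169.36],[6.0167,174.75],[6.0667,180.04],[6.1167,185.25],[7.0833,286.13],[7.1333,291.4],[7.1833,296.31],[7.9,368.6],[7.95,374.43],[8.05,383.32]]
for n in("top","scene")*5:
    t=observe()["time"];a,b=knob(read_camera(n)[:,:,::-1].copy(),camera_info(n));print(n,t,a,b);d.append([t,a+360])
open('data.txt','w').write(str([[float(x) for x in r] for r in d]))
from fit import *
r=getfit();print(r.x,r.fun.round(2),observe()['time'])
E
```

```text
top 8.1 28.42530551269806 59.60947712418303
scene 8.15 34.64491403733456 67.66503267973853
top 8.2 38.50944730726482 58.985294117647044
scene 8.25 44.98259948037742 72.31209150326798
top 8.3 48.474875249501 60.36601307189542
scene 8.35 55.105848448889645 72.17810457516342
top 8.4 58.38979891846486 57.519607843137265
scene 8.45 65.55073981487737 71.67810457516336
top 8.5 68.40395472558492 56.24019607843137
scene 8.55 74.92840130991368 66.2859477124183
[ 3.79336345e+02  1.77474912e+00  1.51519948e-02  1.10511992e-03
 -3.94127434e-04] [ 0.04  0.09  0.    0.    0.08 -0.17 -0.32 -0.12  0.28 -0.52  0.69  0.63
 -0.56  0.62 -0.82  0.74 -0.85  0.91 -1.21  0.98 -0.5   0.05  0.55 -0.2 ] 8.6
```

```bash
cat > traj.py <<'E'
from fit import *
import sys
TE=11.1
def target(p,t):
    fat=lambda t:model(p,t)-60
    if t>=TE: a=fat(t)
    else:
        s=max(t-(TE-.6),0)/.6; w=fat(TE)-fat(TE-1e-3); w*=1000
        a=fat(TE)-w*.3+w*.3*s*s
    a=np.radians(a); c=C+p[3:5]
    return np.array([*(c+.08*np.array([np.cos(a),np.sin(a)])),.230]),np.degrees(a)%360
def plan(cmd,n=12,R=None):
    s=observe();p=getfit().x;t=s["time"];print(t,s["ee_pos"],p.round(4),s["contact_force"].round(1))
    R=Rot.from_quat([.1354,.9908,0,0]).as_matrix()
    tg=[target(p,t+(i+1)/12)[0] for i in range(n)]
    for q in tg: print(np.round((q-cmd)@R/.4,3).tolist())
    print("end cmd",tg[-1].tolist(),"true fat now",target(p,max(t,TE))[1]); return tg
E
python3 - <<'E'
from traj import *
p=getfit().x;cmd=observe()['ee_pos']
print(target(p,9)[0],target(p,9)[1])
plan(cmd,1)
E
```

```text
[0.52590946 0.01213877 0.23      ] 238.16696591671644
8.6 [ 0.49799507 -0.2469693   0.2304862 ] [ 3.793363e+02  1.774700e+00  1.520000e-02  1.100000e-03 -4.000000e-04] [ 0.5  0.4 -1.5]
[0.107, 0.643, 0.001]
end cmd [0.5259094625998644, 0.012138773883299633, 0.23] true fat now 267.27311981465846
```

Call:
move_arm:
  series:
    - [[0.006,0.036,0],[0,0,0],1]
    - [[0.018,0.107,0],[0,0,0],1]
    - [[0.033,0.196,0],[0,0,0],1]
    - [[0.047,0.284,0],[0,0,0],1]
    - [[0.062,0.373,0],[0,0,0],1]
    - [[0.077,0.462,0],[0,0,0],1]
    - [[0.089,0.536,0],[0,0,0],1]
    - [[0.098,0.59,0],[0,0,0],1]
    - [[0.104,0.625,0],[0,0,0],1]
    - [[0.107,0.643,0],[0,0,0],1]
    - [[0.107,0.643,0],[0,0,0],1]

```text
time: 9.52
ee_pos: [0.526, 0.014, 0.2305]
tcp_rot: [0.134, 0.991, 0.0, 0.0]
contact_force: [0.5, -0.3, -2.1]
grip_width: 0.268
grip_force: 39.5
```

Run:
```python
from traj import *
p=getfit().x
for i in range(3):
    t=observe()["time"];im=read_camera("scene")[:,:,::-1].copy();print(t,knob(im,camera_info("scene")),(model(p,t)+180)%360-180)
    cv2.imwrite(f"pics/pre{i}.png",im)
plan([.5259,.0121,.23],12)
```

```text
9.5167 (np.float64(155.53742198864438), np.float64(51.486928104575156)) 171.80430127038392
9.5667 (np.float64(156.018560309492), np.float64(51.93954248366012)) 176.77119161011046
9.6167 (np.float64(156.03477334815022), np.float64(51.31209150326799)) -178.26567953995573
9.6667 [0.52569645 0.01094077 0.23051375] [ 3.793363e+02  1.774700e+00  1.520000e-02  1.100000e-03 -4.000000e-04] [ 0.3  0.5 -2. ]
[0.0, 0.0, 0.0]
[0.0, 0.0, 0.0]
[0.0, 0.0, 0.0]
[0.0, 0.0, 0.0]
[0.0, 0.0, 0.0]
[0.0, 0.0, 0.0]
[0.0, 0.0, 0.0]
[0.0, 0.0, 0.0]
[0.0, 0.0, 0.0]
[0.0, 0.0, 0.0]
[-0.002, -0.0, 0.0]
[-0.008, -0.002, 0.0]
end cmd [0.5286064157244521, 0.010536825088696161, 0.23] true fat now 267.27311981465846
```

Call:
move_arm:
  series:
    - [[0,0,0],[0,0,0],1]
    - [[0,0,0],[0,0,0],1]
    - [[0,0,0],[0,0,0],1]
    - [[0,0,0],[0,0,0],1]
    - [[0,0,0],[0,0,0],1]
    - [[0,0,0],[0,0,0],1]
    - [[0,0,0],[0,0,0],1]
    - [[0,0,0],[0,0,0],1]
    - [[0,0,0],[0,0,0],1]

```text
time: 10.42
ee_pos: [0.5258, 0.0123, 0.2305]
tcp_rot: [0.135, 0.991, 0.0, 0.0]
contact_force: [0.3, -0.2, -1.3]
grip_width: 0.269
grip_force: 39.5
```

```bash
cat >> h.py <<'E'
def knobw(im,c,pred,h=14):
    p=polar(im,c,.1).min(2).astype(float)[:,64:82].mean(1)
    i=int(round((pred%360)*2));w=np.arange(i-2*h,i+2*h+1);v=p[w%720];b=np.percentile(v,30);v=np.clip(v-b-.3*(v.max()-b),0,None)
    return (v*w).sum()/v.sum()/2-pred%360,v.max()
E
python3 - <<'E'
from traj import *
p=getfit().x
for n in("scene","scene"):
    t=observe()["time"];im=read_camera(n)[:,:,::-1].copy();print(t,(model(p,t)+180)%360-180,knobw(im,camera_info(n),model(p,t)))
    cv2.imwrite(f"pics/pre.png",im)
plan([.5259,.0121,.23],12)
E
```

```text
10.4167 -99.36486266243412 (np.float64(-0.9304702815461496), np.float64(49.396666666666675))
10.4667 -94.46524505477737 (np.float64(-0.7359703345896378), np.float64(49.038888888888906))
10.5167 [0.52582102 0.01234403 0.2304803 ] [ 3.793363e+02  1.774700e+00  1.520000e-02  1.100000e-03 -4.000000e-04] [ 0.1 -0.1 -2.2]
[-0.003, -0.001, 0.0]
[-0.009, -0.002, 0.0]
[-0.02, -0.005, 0.0]
[-0.034, -0.007, 0.0]
[-0.052, -0.008, 0.0]
[-0.075, -0.007, 0.0]
[-0.1, -0.003, 0.0]
[-0.127, 0.005, 0.0]
[-0.153, 0.017, 0.0]
[-0.177, 0.032, 0.0]
[-0.198, 0.051, 0.0]
[-0.216, 0.072, 0.0]
end cmd [0.6168878562427578, 0.0167004734506237, 0.23] true fat now 267.27311981465846
```

View pics/pre.png

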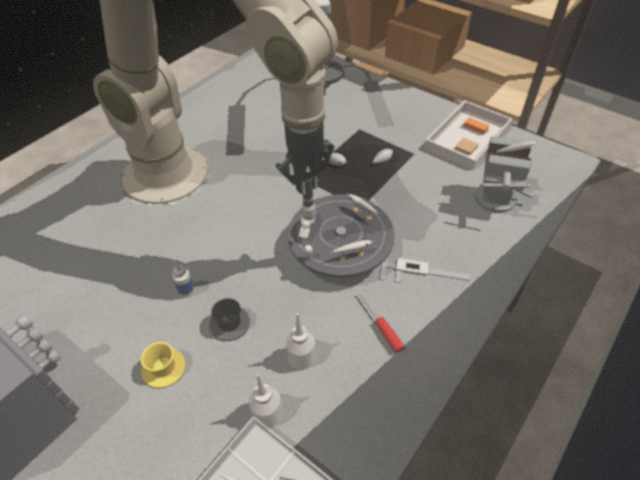

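Call:
move_arm:
  series:
    - [[-0.003,-0.001,0],[0,0,0],1]
    - [[-0.009,-0.002,0],[0,0,0],1]
    - [[-0.02,-0.005,0],[0,0,0],1]
    - [[-0.034,-0.007,0],[0,0,0],1]
    - [[-0.052,-0.008,0],[0,0,0],1]
    - [[-0.075,-0.007,0],[0,0,0],1]
    - [[-0.1,-0.003,0],[0,0,0],1]
    - [[-0.127,0.005,0],[0,0,0],1]
    - [[-0.153,0.017,0],[0,0,0],1]
    - [[-0.177,0.032,0],[0,0,0],1]
    - [[-0.198,0.051,0],[0,0,0],1]
    - [[-0.216,0.072,0],[0,0,0],1]

```text
time: 11.52
ee_pos: [0.618, 0.0174, 0.2303]
tcp_rot: [0.136, 0.991, 0.0, 0.0]
contact_force: [0.4, -0.6, -0.9]
grip_width: 0.273
grip_force: 39.5
```

```bash
sed -i 's/\]\]$/], [10.4167,619.7],[10.4667,624.8]]/' data.txt
python3 - <<'E'
from traj import *
plan([.61689,.0167,.23],12)
E
```

```text
11.5167 [0.61803455 0.01743877 0.23034441] [3.7913e+02 1.7697e+00 1.5900e-02 7.0000e-04 0.0000e+00] [ 0.4 -0.6 -0.9]
[-0.011, 0.019, 0.0]
[-0.024, 0.044, 0.0]
[-0.032, 0.07, 0.0]
[-0.037, 0.098, 0.0]
[-0.039, 0.125, 0.0]
[-0.036, 0.153, 0.0]
[-0.03, 0.18, 0.0]
[-0.02, 0.206, 0.0]
[-0.007, 0.23, 0.0]
[0.01, 0.252, 0.0]
[0.029, 0.271, 0.0]
[0.051, 0.288, 0.0]
end cmd [0.6280587691676354, 0.13307610112409934, 0.23] true fat now 305.9299350403106
```

Call:
move_arm:
  series:
    - [[-0.011,0.019,0],[0,0,0],1]
    - [[-0.024,0.044,0],[0,0,0],1]
    - [[-0.032,0.07,0],[0,0,0],1]
    - [[-0.037,0.098,0],[0,0,0],1]
    - [[-0.039,0.125,0],[0,0,0],1]
    - [[-0.036,0.153,0],[0,0,0],1]
    - [[-0.03,0.18,0],[0,0,0],1]
    - [[-0.02,0.206,0],[0,0,0],1]
    - [[-0.007,0.23,0],[0,0,0],1]
    - [[0.01,0.252,0],[0,0,0],1]
    - [[0.029,0.271,0],[0,0,0],1]
    - [[0.051,0.288,0],[0,0,0],1]

```text
time: 12.52
ee_pos: [0.6274, 0.1343, 0.2306]
tcp_rot: [0.135, 0.991, 0.0, 0.0]
contact_force: [-0.6, -0.1, -2.3]
grip_width: 0.272
grip_force: 39.5
```

Run:
```python
from traj import *
p=getfit().x;t=observe()["time"];print(model(p,t)%360)
plan([.62806,.13308,.23],12)
```

```text
101.059204278263
12.5167 [0.62737254 0.13430282 0.23055057] [3.7913e+02 1.7697e+00 1.5900e-02 7.0000e-04 0.0000e+00] [-0.6 -0.1 -2.3]
[0.024, 0.013, 0.0]
[0.049, 0.024, 0.0]
[0.076, 0.03, 0.0]
[0.103, 0.033, 0.0]
[0.13, 0.032, 0.0]
[0.157, 0.027, 0.0]
[0.183, 0.019, 0.0]
[0.208, 0.008, 0.0]
[0.23, -0.007, 0.0]
[0.251, -0.025, 0.0]
[0.269, -0.045, 0.0]
[0.284, -0.068, 0.0]
end cmd [0.5114751207614032, 0.1374032953628853, 0.23] true fat now 41.059204278262996
```

Call:
move_arm:
  series:
    - [[0.024,0.013,0],[0,0,0],1]
    - [[0.049,0.024,0],[0,0,0],1]
    - [[0.076,0.03,0],[0,0,0],1]
    - [[0.103,0.033,0],[0,0,0],1]
    - [[0.13,0.032,0],[0,0,0],1]
    - [[0.157,0.027,0],[0,0,0],1]
    - [[0.183,0.019,0],[0,0,0],1]
    - [[0.208,0.008,0],[0,0,0],1]
    - [[0.23,-0.007,0],[0,0,0],1]
    - [[0.251,-0.025,0],[0,0,0],1]
    - [[0.269,-0.045,0],[0,0,0],1]
    - [[0.284,-0.068,0],[0,0,0],1]

```text
time: 13.52
ee_pos: [0.5103, 0.1369, 0.2306]
tcp_rot: [0.135, 0.991, 0.0, 0.0]
contact_force: [-0.1, 1.3, -1.5]
grip_width: 0.274
grip_force: 39.5
```

Run:
```python
from traj import *
p=getfit().x;t=observe()["time"];print(model(p,t)%360)
plan([.51148,.1374,.23],10)
```

```text
194.6894927094403
13.5167 [0.51033747 0.13689459 0.23055842] [3.7913e+02 1.7697e+00 1.5900e-02 7.0000e-04 0.0000e+00] [-0.1  1.3 -1.5]
[0.012, -0.024, 0.0]
[0.02, -0.05, 0.0]
[0.025, -0.076, 0.0]
[0.026, -0.103, 0.0]
[0.024, -0.13, 0.0]
[0.018, -0.156, 0.0]
[0.009, -0.181, 0.0]
[-0.004, -0.205, 0.0]
[-0.019, -0.226, 0.0]
[-0.038, -0.246, 0.0]
end cmd [0.4995884064835306, 0.03862592861746743, 0.23] true fat now 134.6894927094403
```

Call:
move_arm:
  series:
    - [[0.012,-0.024,0],[0,0,0],1]
    - [[0.02,-0.05,0],[0,0,0],1]
    - [[0.025,-0.076,0],[0,0,0],1]
    - [[0.026,-0.103,0],[0,0,0],1]
    - [[0.024,-0.13,0],[0,0,0],1]
    - [[0.018,-0.156,0],[0,0,0],1]
    - [[0.009,-0.181,0],[0,0,0],1]
    - [[-0.004,-0.205,0],[0,0,0],1]
    - [[-0.019,-0.226,0],[0,0,0],1]
    - [[-0.038,-0.246,0],[0,0,0],1]

```text
time: 14.35
ee_pos: [0.5, 0.0376, 0.2305]
tcp_rot: [0.136, 0.991, -0.0, 0.0]
contact_force: [0.4, 0.3, -1.8]
grip_width: 0.27
grip_force: 39.5
```

```bash
cp data.txt data0.txt
python3 - <<'E'
from traj import *
import fit
p=getfit().x;t=observe()["time"];c=camera_info("scene")
im=read_camera("scene")[:,:,::-1].copy();cv2.imwrite("pics/f1.png",im)
m=model(p,t);e,v=knobw(im,c,m);print(t,m%360,e,v)
if abs(e)<8 and v>25:
    fit.D=np.vstack([fit.D,[t,m+e]]); open('data.txt','w').write(str(fit.D.tolist()))
p2=getfit().x;print(model(p2,t)-m)
plan([.49959,.03863,.23],12)
E
```

```text
14.35 271.58367452437165 6.631297487369693 50.97555555555556
5.9957381818364865
14.4 [0.50128095 0.03565729 0.2305874 ] [3.787715e+02 1.769200e+00 1.250000e-02 5.000000e-04 8.000000e-04] [ 2.3 -2.5 -1.1]
[-0.052, -0.034, 0.0]
[-0.078, -0.043, 0.0]
[-0.104, -0.049, 0.0]
[-0.131, -0.052, 0.0]
[-0.158, -0.05, 0.0]
[-0.185, -0.045, 0.0]
[-0.211, -0.037, 0.0]
[-0.235, -0.025, 0.0]
[-0.257, -0.01, 0.0]
[-0.277, 0.008, 0.0]
[-0.295, 0.028, 0.0]
[-0.31, 0.051, 0.0]
end cmd [0.6243208763579366, 0.02496813513407488, 0.23] true fat now 222.259681640827
```

Run:
```python
from h import *
im=cv2.imread("pics/f1.png");c=camera_info("scene");M=P(c)
k=5;x0,y0=265,170
o=cv2.resize(im[y0:y0+110,x0:x0+150],None,fx=k,fy=k,interpolation=cv2.INTER_CUBIC)
for a,col in((271.6,(0,0,255)),(278.2,(0,255,0))):
    q=M@[C[0]+.112*np.cos(np.radians(a)),C[1]+.112*np.sin(np.radians(a)),.1,1];q=q[:2]/q[2]
    cv2.circle(o,tuple(int(v) for v in (q-[x0,y0]+.5)*k),4,col,-1)
cv2.imwrite("pics/f1c.png",o)
```

```text
(no output)
```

View pics/f1c.png

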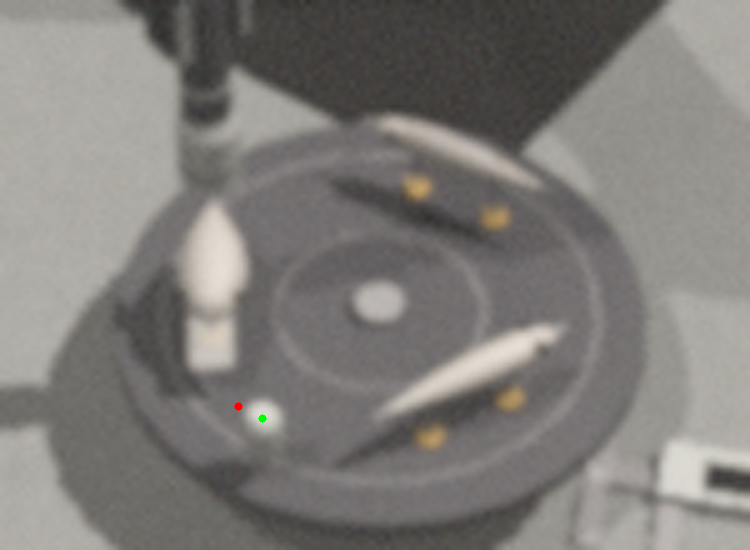

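The image shows the knob at crop (262,418), where it was detected. The plate is therefore about 6° ahead of my model, so I'll refit before carrying on.

```bash
sed -i 's/-.015)\/.003/-.0135)\/.01/' fit.py
python3 - <<'E'
from traj import *
r=getfit();print(r.x,r.fun.round(2));p=r.x
for t in(14.4,15.4,16.4): print(model(p,t)-60,np.radians(model(p,t+.5)-model(p,t-.5)))
plan([.49959,.03863,.23],9)
E
```

```text
[3.78715132e+02 1.76834724e+00 1.22276156e-02 4.66593171e-04
 9.26585957e-04] [ 0.39  0.25  0.07 -0.01 -0.01 -0.46 -0.57 -0.33  0.41 -0.38  0.8   0.72
 -0.49  0.67 -0.81  0.72 -0.93  0.8  -1.39  0.77 -0.78  0.44  0.3  -0.16
 -0.13  0.23  0.46]
942.4323513028592 1.6352485920318618
1035.5541215423082 1.6153751509065426
1127.5441678179766 1.5957432349316003
14.4 [0.50128095 0.03565729 0.2305874 ] [3.787151e+02 1.768300e+00 1.220000e-02 5.000000e-04 9.000000e-04] [ 2.3 -2.5 -1.1]
[-0.053, -0.034, 0.0]
[-0.078, -0.043, 0.0]
[-0.105, -0.049, 0.0]
[-0.132, -0.051, 0.0]
[-0.159, -0.05, 0.0]
[-0.186, -0.045, 0.0]
[-0.211, -0.036, 0.0]
[-0.235, -0.024, 0.0]
[-0.258, -0.009, 0.0]
end cmd [0.5979268151792293, 0.0074524359100859305, 0.23] true fat now 222.43235130285916
```

Call:
move_arm:
  series:
    - [[-0.053,-0.034,0],[0,0,0],1]
    - [[-0.078,-0.043,0],[0,0,0],1]
    - [[-0.105,-0.049,0],[0,0,0],1]
    - [[-0.132,-0.051,0],[0,0,0],1]
    - [[-0.159,-0.05,0],[0,0,0],1]
    - [[-0.186,-0.045,0],[0,0,0],1]
    - [[-0.211,-0.036,0],[0,0,0],1]
    - [[-0.235,-0.024,0],[0,0,0],1]
    - [[-0.258,-0.009,0],[0,0,0],1]

```text
time: 15.15
ee_pos: [0.5991, 0.0081, 0.2304]
tcp_rot: [0.135, 0.991, 0.0, -0.0]
contact_force: [0.1, -1.2, -1.8]
grip_width: 0.269
grip_force: 39.5
```

```bash
cat > step.py <<'E'
from traj import *
import fit,sys
def step(cmd,n,cam=True):
    if cam:
        p=getfit().x;t=observe()["time"];c=camera_info("scene")
        im=read_camera("scene")[:,:,::-1].copy();cv2.imwrite(f"pics/g{t:.2f}.png",im)
        m=model(p,t);e,v=knobw(im,c,m);print("knob",t,m%360,e,v)
        if abs(e)<6 and v>25:
            fit.D=np.vstack([fit.D,[t,m+e]]); open('data.txt','w').write(str(fit.D.tolist()))
            print("change",model(getfit().x,t)-m)
    plan(cmd,n)
E
python3 -c "
from step import *
step([.59793,.00745,.23],12)"
```

```text
knob 15.15 352.38031907274444 1.150011914759375 60.20777777777778
change 0.39589640928124936
15.2 [0.60118815 0.00928591 0.23046731] [3.786701e+02 1.767900e+00 1.200000e-02 4.000000e-04 1.000000e-03] [ 3.1  1.4 -0. ]
[-0.032, 0.031, 0.0]
[-0.047, 0.053, 0.0]
[-0.06, 0.077, 0.0]
[-0.069, 0.103, 0.0]
[-0.075, 0.129, 0.0]
[-0.077, 0.156, 0.0]
[-0.075, 0.182, 0.0]
[-0.07, 0.209, 0.0]
[-0.062, 0.234, 0.0]
[-0.05, 0.258, 0.0]
[-0.035, 0.28, 0.0]
[-0.017, 0.3, 0.0]
end cmd [0.6368401514424123, 0.12129435426538268, 0.23] true fat now 297.4238385477132
```

Call:
move_arm:
  series:
    - [[-0.032,0.031,0],[0,0,0],1]
    - [[-0.047,0.053,0],[0,0,0],1]
    - [[-0.06,0.077,0],[0,0,0],1]
    - [[-0.069,0.103,0],[0,0,0],1]
    - [[-0.075,0.129,0],[0,0,0],1]
    - [[-0.077,0.156,0],[0,0,0],1]
    - [[-0.075,0.182,0],[0,0,0],1]
    - [[-0.07,0.209,0],[0,0,0],1]
    - [[-0.062,0.234,0],[0,0,0],1]
    - [[-0.05,0.258,0],[0,0,0],1]
    - [[-0.035,0.28,0],[0,0,0],1]
    - [[-0.017,0.3,0],[0,0,0],1]

```text
time: 16.2
ee_pos: [0.6363, 0.1225, 0.2305]
tcp_rot: [0.135, 0.991, 0.0, -0.0]
contact_force: [-1.5, -0.4, -1.4]
grip_width: 0.267
grip_force: 39.5
```

```bash
python3 -c "
from step import *
step([.63684,.12129,.23],12,False)"
```

```text
16.2 [0.63627444 0.12251043 0.23052047] [3.786701e+02 1.767900e+00 1.200000e-02 4.000000e-04 1.000000e-03] [-1.5 -0.4 -1.4]
[0.02, 0.017, 0.0]
[0.042, 0.032, 0.0]
[0.067, 0.044, 0.0]
[0.092, 0.052, 0.0]
[0.118, 0.056, 0.0]
[0.144, 0.058, 0.0]
[0.171, 0.055, 0.0]
[0.197, 0.05, 0.0]
[0.222, 0.041, 0.0]
[0.245, 0.028, 0.0]
[0.267, 0.013, 0.0]
[0.286, -0.005, 0.0]
end cmd [0.5261343367923983, 0.1500702404695205, 0.23] true fat now 29.794186136693497
```

Call:
move_arm:
  series:
    - [[0.02,0.017,0],[0,0,0],1]
    - [[0.042,0.032,0],[0,0,0],1]
    - [[0.067,0.044,0],[0,0,0],1]
    - [[0.092,0.052,0],[0,0,0],1]
    - [[0.118,0.056,0],[0,0,0],1]
    - [[0.144,0.058,0],[0,0,0],1]
    - [[0.171,0.055,0],[0,0,0],1]
    - [[0.197,0.05,0],[0,0,0],1]
    - [[0.222,0.041,0],[0,0,0],1]
    - [[0.245,0.028,0],[0,0,0],1]
    - [[0.267,0.013,0],[0,0,0],1]
    - [[0.286,-0.005,0],[0,0,0],1]

```text
time: 17.2
ee_pos: [0.5249, 0.1496, 0.2306]
tcp_rot: [0.135, 0.991, -0.0, 0.0]
contact_force: [0.6, -0.8, -1.8]
grip_width: 0.271
grip_force: 39.5
```

```bash
python3 -c "
from step import *
step([.52613,.15007,.23],12,False)"
```

```text
17.2 [0.52494188 0.1496326  0.23057128] [3.786701e+02 1.767900e+00 1.200000e-02 4.000000e-04 1.000000e-03] [ 0.6 -0.8 -1.8]
[0.017, -0.02, 0.0]
[0.031, -0.043, 0.0]
[0.042, -0.067, 0.0]
[0.049, -0.092, 0.0]
[0.054, -0.118, 0.0]
[0.055, -0.144, 0.0]
[0.052, -0.17, 0.0]
[0.046, -0.195, 0.0]
[0.037, -0.22, 0.0]
[0.024, -0.243, 0.0]
[0.009, -0.264, 0.0]
[-0.009, -0.283, 0.0]
end cmd [0.4990209892419355, 0.04004317417672451, 0.23] true fat now 121.06477505467024
```

Call:
move_arm:
  series:
    - [[0.017,-0.02,0],[0,0,0],1]
    - [[0.031,-0.043,0],[0,0,0],1]
    - [[0.042,-0.067,0],[0,0,0],1]
    - [[0.049,-0.092,0],[0,0,0],1]
    - [[0.054,-0.118,0],[0,0,0],1]
    - [[0.055,-0.144,0],[0,0,0],1]
    - [[0.052,-0.17,0],[0,0,0],1]
    - [[0.046,-0.195,0],[0,0,0],1]
    - [[0.037,-0.22,0],[0,0,0],1]
    - [[0.024,-0.243,0],[0,0,0],1]
    - [[0.009,-0.264,0],[0,0,0],1]
    - [[-0.009,-0.283,0],[0,0,0],1]

```text
time: 18.2
ee_pos: [0.4996, 0.0389, 0.2305]
tcp_rot: [0.136, 0.991, -0.0, 0.0]
contact_force: [-0.3, 0.8, -1.1]
grip_width: 0.269
grip_force: 39.5
```

```bash
python3 -c "
from step import *
step([.49902,.04004,.23],12)"
```

```text
knob 18.2 271.24869899638566 0.3394984210380585 48.245555555555555
change 0.08768756063250294
18.25 [0.50075388 0.03710984 0.23060239] [3.786644e+02 1.767800e+00 1.190000e-02 4.000000e-04 1.100000e-03] [ 1.8 -2.3 -2. ]
[-0.033, -0.025, 0.0]
[-0.056, -0.037, 0.0]
[-0.081, -0.046, 0.0]
[-0.106, -0.052, 0.0]
[-0.132, -0.054, 0.0]
[-0.158, -0.053, 0.0]
[-0.183, -0.049, 0.0]
[-0.208, -0.041, 0.0]
[-0.232, -0.03, 0.0]
[-0.254, -0.017, 0.0]
[-0.273, -0.0, 0.0]
[-0.291, 0.019, 0.0]
end cmd [0.6131825239374569, 0.015939596743612908, 0.23] true fat now 215.81839729745116
```

Call:
move_arm:
  series:
    - [[-0.033,-0.025,0],[0,0,0],1]
    - [[-0.056,-0.037,0],[0,0,0],1]
    - [[-0.081,-0.046,0],[0,0,0],1]
    - [[-0.106,-0.052,0],[0,0,0],1]
    - [[-0.132,-0.054,0],[0,0,0],1]
    - [[-0.158,-0.053,0],[0,0,0],1]
    - [[-0.183,-0.049,0],[0,0,0],1]
    - [[-0.208,-0.041,0],[0,0,0],1]
    - [[-0.232,-0.03,0],[0,0,0],1]
    - [[-0.254,-0.017,0],[0,0,0],1]
    - [[-0.273,0,0],[0,0,0],1]
    - [[-0.291,0.019,0],[0,0,0],1]

```text
time: 19.25
ee_pos: [0.6142, 0.0168, 0.2304]
tcp_rot: [0.135, 0.991, 0.0, -0.0]
contact_force: [0.8, 0.3, -1.4]
grip_width: 0.269
grip_force: 39.5
```

```bash
python3 -c "
from step import *
step([.61318,.01594,.23],12,False)"
```

```text
19.25 [0.6141898  0.01679874 0.23039068] [3.786644e+02 1.767800e+00 1.190000e-02 4.000000e-04 1.100000e-03] [ 0.8  0.3 -1.4]
[-0.015, 0.021, 0.0]
[-0.027, 0.043, 0.0]
[-0.037, 0.067, 0.0]
[-0.043, 0.092, 0.0]
[-0.046, 0.118, 0.0]
[-0.045, 0.143, 0.0]
[-0.041, 0.169, 0.0]
[-0.035, 0.193, 0.0]
[-0.025, 0.217, 0.0]
[-0.012, 0.239, 0.0]
[0.004, 0.259, 0.0]
[0.022, 0.277, 0.0]
end cmd [0.6345663320035687, 0.12503113302383465, 0.23] true fat now 304.8985880754244
```

Call:
move_arm:
  series:
    - [[-0.015,0.021,0],[0,0,0],1]
    - [[-0.027,0.043,0],[0,0,0],1]
    - [[-0.037,0.067,0],[0,0,0],1]
    - [[-0.043,0.092,0],[0,0,0],1]
    - [[-0.046,0.118,0],[0,0,0],1]
    - [[-0.045,0.143,0],[0,0,0],1]
    - [[-0.041,0.169,0],[0,0,0],1]
    - [[-0.035,0.193,0],[0,0,0],1]
    - [[-0.025,0.217,0],[0,0,0],1]
    - [[-0.012,0.239,0],[0,0,0],1]
    - [[0.004,0.259,0],[0,0,0],1]
    - [[0.022,0.277,0],[0,0,0],1]

```text
time: 20.25
ee_pos: [0.634, 0.1263, 0.2305]
tcp_rot: [0.135, 0.991, 0.0, -0.0]
contact_force: [0.3, -0.1, -1.4]
grip_width: 0.272
grip_force: 39.5
```

```bash
python3 -c "
from step import *
step([.63457,.12503,.23],12,False)"
```

```text
20.25 [0.6339703  0.12634869 0.23052254] [3.786644e+02 1.767800e+00 1.190000e-02 4.000000e-04 1.100000e-03] [ 0.3 -0.1 -1.4]
[0.02, 0.016, 0.0]
[0.042, 0.029, 0.0]
[0.065, 0.039, 0.0]
[0.09, 0.046, 0.0]
[0.115, 0.049, 0.0]
[0.14, 0.05, 0.0]
[0.165, 0.048, 0.0]
[0.19, 0.042, 0.0]
[0.213, 0.033, 0.0]
[0.236, 0.022, 0.0]
[0.256, 0.007, 0.0]
[0.275, -0.009, 0.0]
end cmd [0.5275366025578401, 0.1509064263424464, 0.23] true fat now 32.920732328240774
```

Call:
move_arm:
  series:
    - [[0.02,0.016,0],[0,0,0],1]
    - [[0.042,0.029,0],[0,0,0],1]
    - [[0.065,0.039,0],[0,0,0],1]
    - [[0.09,0.046,0],[0,0,0],1]
    - [[0.115,0.049,0],[0,0,0],1]
    - [[0.14,0.05,0],[0,0,0],1]
    - [[0.165,0.048,0],[0,0,0],1]
    - [[0.19,0.042,0],[0,0,0],1]
    - [[0.213,0.033,0],[0,0,0],1]
    - [[0.236,0.022,0],[0,0,0],1]
    - [[0.256,0.007,0],[0,0,0],1]
    - [[0.275,-0.009,0],[0,0,0],1]

```text
time: 21.25
ee_pos: [0.5266, 0.1508, 0.2305]
tcp_rot: [0.136, 0.991, -0.0, 0.0]
contact_force: [0.3, 0.3, -0.6]
grip_width: 0.268
grip_force: 39.5
```

```bash
python3 -c "
from step import *
step([.52754,.15091,.23],12,False)"
```

```text
21.25 [0.52659066 0.15078753 0.23054067] [3.786644e+02 1.767800e+00 1.190000e-02 4.000000e-04 1.100000e-03] [ 0.3  0.3 -0.6]
[0.016, -0.019, 0.0]
[0.03, -0.04, 0.0]
[0.042, -0.062, 0.0]
[0.05, -0.086, 0.0]
[0.055, -0.11, 0.0]
[0.057, -0.135, 0.0]
[0.056, -0.16, 0.0]
[0.052, -0.185, 0.0]
[0.045, -0.209, 0.0]
[0.035, -0.232, 0.0]
[0.023, -0.253, 0.0]
[0.007, -0.273, 0.0]
end cmd [0.49541190302249377, 0.04668285580819895, 0.23] true fat now 119.89739696263314
```

Call:
move_arm:
  series:
    - [[0.016,-0.019,0],[0,0,0],1]
    - [[0.03,-0.04,0],[0,0,0],1]
    - [[0.042,-0.062,0],[0,0,0],1]
    - [[0.05,-0.086,0],[0,0,0],1]
    - [[0.055,-0.11,0],[0,0,0],1]
    - [[0.057,-0.135,0],[0,0,0],1]
    - [[0.056,-0.16,0],[0,0,0],1]
    - [[0.052,-0.185,0],[0,0,0],1]
    - [[0.045,-0.209,0],[0,0,0],1]
    - [[0.035,-0.232,0],[0,0,0],1]
    - [[0.023,-0.253,0],[0,0,0],1]
    - [[0.007,-0.273,0],[0,0,0],1]

```text
time: 22.25
ee_pos: [0.4959, 0.0458, 0.2305]
tcp_rot: [0.136, 0.991, 0.0, 0.0]
contact_force: [-0.6, 0.9, -1.4]
grip_width: 0.269
grip_force: 39.5
```

Run:
```python
from step import *
step([.49541,.04668,.23],12)
import glob
f=sorted(glob.glob("pics/g*.png"))
cv2.imwrite("pics/chk.png",np.hstack([cv2.resize(cv2.imread(x)[160:280,265:415],(400,320),interpolation=cv2.INTER_CUBIC) for x in (f[1],f[-1])]))
```

```text
knob 22.25 265.84099962239 -0.03614062861925049 48.20666666666666
change -0.17549628785900495
22.3 [0.49687752 0.04392941 0.23058534] [3.786735e+02 1.768000e+00 1.200000e-02 4.000000e-04 1.000000e-03] [ 0.2 -1.4 -1.1]
[-0.029, -0.027, 0.0]
[-0.049, -0.04, 0.0]
[-0.071, -0.052, 0.0]
[-0.095, -0.06, 0.0]
[-0.119, -0.065, 0.0]
[-0.143, -0.068, 0.0]
[-0.168, -0.067, 0.0]
[-0.192, -0.063, 0.0]
[-0.216, -0.057, 0.0]
[-0.239, -0.047, 0.0]
[-0.26, -0.035, 0.0]
[-0.279, -0.02, 0.0]
end cmd [0.600937580751897, 0.008892424045542316, 0.23] true fat now 209.93412427664862
```

View pics/chk.png

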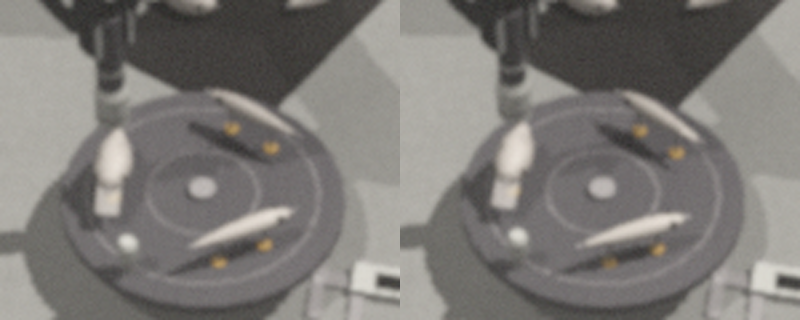

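The torch is upright with its lens just up-image of the fat lure, at crop (115,120). I'll check that against the projection expected for a lens 35 mm above the lure's middle.

Run:
```python
from traj import *
M=P(camera_info("scene"))
p=getfit().x
for t in(18.2,22.25):
    b=target(p,t)[0][:2]
    for z in(.112,.137,.147,.157):
        q=M@[*b,z,1];q=q[:2]/q[2];print(t,z,((q-[265,160])/.375).round(0),q.round(1))
```

```text
18.2 0.112 [112. 146.] [307.2 214.8]
18.2 0.137 [111. 127.] [306.8 207.5]
18.2 0.147 [111. 119.] [306.6 204.5]
18.2 0.157 [110. 110.] [306.4 201.4]
22.25 0.112 [114. 140.] [307.8 212.5]
22.25 0.137 [113. 120.] [307.3 205.1]
22.25 0.147 [112. 112.] [307.2 202.1]
22.25 0.157 [112. 104.] [307. 199.]
```

Call:
move_arm:
  series:
    - [[-0.011,-0.039,0],[0,0,0],1]
    - [[-0.034,-0.117,0],[0,0,0],1]
    - [[-0.06,-0.207,0],[0,0,0],1]
    - [[-0.086,-0.3,0],[0,0,0],1]
    - [[-0.113,-0.393,0],[0,0,0],1]
    - [[-0.139,-0.483,0],[0,0,0],1]
    - [[-0.162,-0.563,0],[0,0,0],1]
    - [[-0.18,-0.627,0],[0,0,0],1]
    - [[-0.193,-0.67,0],[0,0,0],1]
    - [[-0.2,-0.695,0],[0,0,0],1]
    - [[-0.203,-0.705,0],[0,0,0],1]
    - [[-0.203,-0.705,0],[0,0,0],1]

```text
time: 23.3
ee_pos: [0.4982, -0.2469, 0.2303]
tcp_rot: [0.136, 0.991, 0.0, -0.0]
contact_force: [-0.4, 1.3, -2.4]
grip_width: 0.272
grip_force: 39.5
```

Call:
move_arm:
  series:
    - [[0,0,0],[0,0,0],1]
    - [[0,0,0.03],[0,0,0],1]
    - [[0,0,0.07],[0,0,0],1]
    - [[0,0,0.11],[0,0,0],1]
    - [[0,0,0.15],[0,0,0],1]
    - [[0,0,0.19],[0,0,0],1]
    - [[0,0,0.23],[0,0,0],1]
    - [[0,0,0.26],[0,0,0],1]
    - [[0,0,0.29],[0,0,0],1]
    - [[0,0,0.31],[0,0,0],1]
    - [[0,0,0.325],[0,0,0],1]
    - [[0,0,0.335],[0,0,0],1]

```text
time: 24.3
ee_pos: [0.4983, -0.2456, 0.096]
tcp_rot: [0.135, 0.991, 0.0, -0.0]
contact_force: [-0.8, -0.3, -0.8]
grip_width: 0.268
grip_force: 39.5
```

Call:
move_arm:
  series:
    - [[0,0,0.005],[0,0,0],1]
    - [[0,0,0.009],[0,0,0],1]
    - [[0,0,0.011],[0,0,0],1]
    - [[0,0,0.011],[0,0,0],1]
    - [[0,0,0.011],[0,0,0],0]
    - [[0,0,0.011],[0,0,0],0]
    - [[0,0,0.011],[0,0,0],0]
    - [[0,0,0.011],[0,0,0],0]
    - [[0,0,0.011],[0,0,0],0]
    - [[0,0,0.011],[0,0,0],0]

```text
time: 25.13
ee_pos: [0.4982, -0.2466, 0.0922]
tcp_rot: [0.135, 0.991, -0.0, 0.0]
contact_force: [-0.2, 0.4, 1.0]
grip_width: 0.996
grip_force: 0.0
```

Call:
move_arm:
  series:
    - [[0,0,-0.04],[0,0,0],0]
    - [[0,0,-0.12],[0,0,0],0]
    - [[0,0,-0.2],[0,0,0],0]
    - [[0,0,-0.28],[0,0,0],0]
    - [[0,0,-0.33],[0,0,0],0]
    - [[0,0,-0.33],[0,0,0],0]
    - [[0,0,-0.33],[0,0,0],0]
    - [[0,0,-0.33],[0,0,0],0]

```text
time: 25.8
ee_pos: [0.4977, -0.2463, 0.2235]
tcp_rot: [0.135, 0.991, 0.0, -0.0]
contact_force: [-0.7, 0.0, 0.1]
grip_width: 0.998
grip_force: 0.0
```

Run:
```python
from h import *
ims=[read_camera(n)[:,:,::-1] for n in("top","scene","wrist")]
cr=lambda im,x,y:cv2.resize(im[y:y+90,x:x+90],(266,300),interpolation=cv2.INTER_CUBIC)
cv2.imwrite("pics/end.png",np.hstack([cr(ims[0],380,220),cr(ims[1],180,270),cv2.resize(ims[2],(266,300))]))
print(observe()['time'],observe()['ee_pos'])
```

```text
25.95 [ 0.49756775 -0.24627392  0.2228325 ]
```

View pics/end.png

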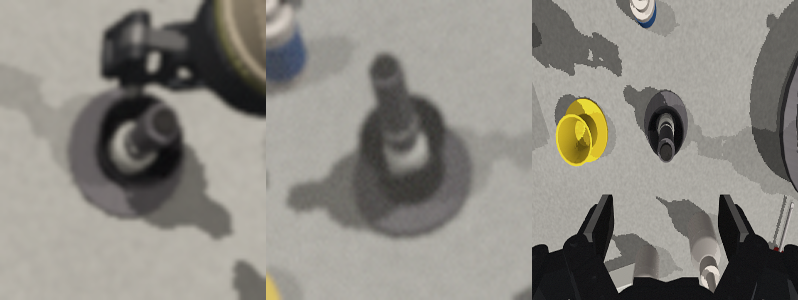

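The torch stands upright in the black stand (left crop at about (140,140)) and the gripper is clear of it, so I'm handing the job in.

```bash
python3 -c "
from workcell import *
print(finish_job())"
```

```text
the job is handed in; nothing more can be done
None
```

I handed the job in and it gave no verdict: by my measurements the plate coasted from about 17.5 turns a minute down to about 14, the torch followed the fat lure for roughly 7.5 unbroken seconds (an earlier stretch drifted about 9 mm off and I don't count it), and it is back head down in its stand, released.

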